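# Pack matches into a double-lidded tin and lift its outer lid alone

### The arm

A 6-joint arm with a two-finger parallel gripper is mounted at the origin on a cart in front of the work surface, level with it; the furniture and walls round the work are solid. World frame = base frame: x ahead of the robot, y to its left, z up, the work surface at z = 0. Lengths are in m, angles in rad, forces in N, time in s.
With the tool pointing down it reaches from about 0.4 to 0.825 m from the base axis. Payload 7 kg.
Tool frame: the origin (TCP) lies between the finger pads; the fingertips stand 11 mm ahead of it and the grasp point (between the pads) lies 8 mm behind it; x points along the fingers, z is the direction in which the jaws open and shut, and the axes are right-handed (so a half turn about x gives the same grasp; the last joint's range is limited). The gripper opens to 88 mm and grips with 3 to 60 N. Pads are 19 mm wide; open, the fingers measure 130 mm over their backs; the gripper's body (78 mm by 193 mm) begins 47 mm behind the grasp point.
Start: joints at [1.506, 0.359, 0.012, 0, -1.224, -0.288], TCP at [0.233, 0.633, 0.238] pointing down, gripper open.
Joint ranges: [-3.07, 3.07], [-1.43, 2.12], [-1.02, 1.25], [-3.03, 1.67], [-3.05, -0], [-3.03, 3.03]. Speed limits (rad/s): [2.39, 2.39, 3.01, 3.14, 3.14, 3.14].

### API

Orientations are given as [roll, pitch, yaw] about the fixed x, y, z axes, in that order (R = Rz(yaw) Ry(pitch) Rx(roll)).
In Python, from station import arm gives the robot as it stands.
- The arm moves only by the tool jog_arm, never from a script. Its argument "motion" is a list of rows, each an object of numbers: "dx", "dy", "dz": the shift along the tool's x, y, z in m; "twist": the turn about the tool's x in degrees. In form: [{"dx": .., "dy": .., "dz": .., "twist": ..}, ...]. A call has 1 to 20 rows; each row is the pose to reach, as a shift and turn from the pose commanded when the call began, along the tool's axes at that moment; what a row does not reach only later rows make up. A row lasts 1/12 s, in which the tool goes at most 41.7 mm and 7.16 degrees, less where a joint would pass 70% of its speed; a pose out of reach is approached as far as the arm can. A call with a gripper value outside its range is refused whole. "gripper" is the finger opening in m, from 0 to 0.0876, set as the call begins (left out, the last holds). The fingers move at their own pace and stop on an object; "newtons" is the grip in N (left out, the last holds). Time passes only in rows, so rows that repeat a pose let the fingers close. It gives the time, the measured TCP pose, the force and the opening at its end, in the units of the state.
- arm.get_state(): the state, without advancing time (a new reading comes with each control period).
- arm.grab_frame(name): name is "side" or "top" or "wrist"; returns the picture (420x560x3 uint8, red, green, blue); there is no depth.
- arm.camera_model(name): a dict with "camera_matrix" (3x3 intrinsics, pixels), "eye" and "attitude" of the camera in the world. Camera axes: x right, y down, z forward; pixel columns grow to the right and rows downward; lengths in m; the calibration is good to about 2 mm. A picture is of the moment at which its call begins: read the wrist's pose just before it. camera_model takes no time and is no camera call; for the wrist camera it gives the pose at the moment of the call.
- arm.job_done(): hands the job in, once; it reports no verdict.
The state is a dict: "t": time; "q": joint angles; "qd": joint speeds; "joint_efforts": joint torques, N m; "eef_pos": TCP position; "ee_rot": TCP orientation; "force": force on the tool from outside, world axes, zero at the start; "moment": the same for the moment, N m; "width": finger opening in m.
Only numpy, scipy, OpenCV 4.12 (cv2) and the standard library are available. Lean on these libraries where they do the work, as an engineer would, in place of code of your own. Each camera call takes 0.05 s, during which the arm holds its last target.

### The job

Drop the matchbox into the open tin, then carry the two nested lids over together by the inner lid's tall knob, set them on the tin with the inner lid fully seated in its mouth, and let go. Then take the outer lid by its collar and lift it alone, straight up off the knob, leaving the inner lid undisturbed, and finish while still holding the outer lid level over the tin, about 10 cm above where it lay. Leave the tin where it stands and the other goods undisturbed.

Things in the scene. Friction and masses are not known exactly. Their poses are not given: they have to be found in the camera images.
- tin: Round open tin of plain bright metal, loose, 0.6 to 1.2 kg: 140 mm outside diameter, 80 mm high, mouth 132 mm across, wall 4 mm, inner floor 5 mm above its underside. Origin: centre of its underside; z up. The fully seated inner lid's origin is 70 mm above this origin.
- inner_lid: Round metal lid, 0.18 kg, flat on the table under the outer lid: plug 126 mm wide, 10 mm deep, bevelled to 114 mm at the bottom; on it a flange 139 mm wide, 5 mm thick, that rests on the tin's rim; central upright wooden knob 16 mm thick, its top 65 mm above the origin, standing 22 mm out of the outer lid's collar. Lifting it lifts both lids. Origin: centre of the plug's underside; z up.
- outer_lid: Round metal lid, 0.16 kg, lying loose on the inner lid's flange: 151 mm wide, 4 mm deep skirt (3 mm play), 4 mm top plate, wooden collar 36 mm wide, 24 mm high, with a 24 mm through hole round the knob. Origin: centre of the skirt's lower edge, 11 mm above the inner lid's origin when lying on it; plate top 8 mm, collar top 32 mm above the origin; z up.
- matchbox: The only matchbox: flat box 36 x 54 x 14 mm, 20 g, lying on the table behind the tin and lids. Origin: centre of its underside; x along its 36 mm side, y along its 54 mm side, z up.
- soap_bar: Bystander: soap bar with a paper band, 51 x 75 x 25 mm, in the same row as the matchbox (either may be on the left). Origin: centre of its underside.
- candle_tin: Bystander: small candle tin, 63 mm across, 43 mm high, near the robot. Origin: centre of its underside.
- brass_bell: Bystander: brass hand bell, 62 mm across, 100 mm high, to the left. Origin: centre of its underside.
- mill: Bystander: turned wooden pepper mill, 55 mm across, 162 mm high, behind the row of matchbox and soap. Origin: centre of its underside.
Things that resemble listed ones, but are neither listed nor needed, are in the scene too. What is shaped like the matchbox but green is not meant.

How it is judged:
By the outcome, as a careful person would: the job done as asked, in the order asked, and still so for the second after the job is handed in, while the arm keeps its last pose, push and grip.
It also fails if it takes over 61 s, if anything falls off the work surface, if the arm or the gripper's body presses on something with over 40 N, if the wrist force passes 120 N, or if a joint passes its speed limit or range.

## Working session

There is one attempt and no reset: what is moved stays moved. The work goes in short steps, Python scripts to look and compute and a tool call to move; the robot and the scene stay as the last step left them, time stands still between calls to the robot, and variables do not carry over. Pictures are saved under pics/ and viewed, and the job is handed in when it is done.

Besides the shell and the picture viewer there is one more tool, called after ">>>" as a command line: name --argument value ..., lists and objects as JSON in quotes. jog_arm: Moves the arm, as the interface text tells. Its arguments: {"type":"object","properties":{"motion":{"type":"array"},"gripper":{"type":"number"},"newtons":{"type":"number"}},"required":["motion"]}

```bash
mkdir -p pics; ls
python3 - <<'E'
from station import arm
import cv2
s=arm.get_state()
print({k:s[k] for k in s})
for n in ["side","top","wrist"]:
    m=arm.camera_model(n); print(n,m)
    cv2.imwrite(f"pics/{n}0.png",cv2.cvtColor(arm.grab_frame(n),cv2.COLOR_RGB2BGR))
E
```

```text
pics
{'t': 0.0, 'q': array([ 1.50613624e+00,  3.59372242e-01,  1.10912323e-02, -3.57310825e-04,
       -1.22409981e+00, -2.88108584e-01]), 'qd': array([-1.06224997e-05, -2.41867502e-04,  1.41778721e-05, -6.88560726e-04,
        3.30305272e-03, -2.25206435e-03]), 'joint_efforts': array([ 2.96361559e-04, -5.82723570e+01,  2.93050611e+01,  6.99729413e+00,
        7.00452380e-03, -1.61287462e-04]), 'eef_pos': array([0.23306493, 0.63299884, 0.23664494]), 'ee_rot': array([ 0.07923685,  1.56917661, -1.84444982]), 'force': array([-0.53515762, -0.51062946, -0.29861472]), 'moment': array([-0.03797204, -0.03635518, -0.0208175 ]), 'width': 0.08795456516801335}
side {'camera_matrix': array([[499.56428603,   0.        , 283.04706259],
       [  0.        , 499.56428603, 198.95042626],
       [  0.        ,   0.        ,   1.        ]]), 'eye': array([-0.15455035, -0.79213824,  0.57656775]), 'attitude': array([-1.98599717, -0.00642967, -0.6092817 ])}
top {'camera_matrix': array([[493.17196367,   0.        , 282.44449783],
       [  0.        , 493.17196367, 216.69493788],
       [  0.        ,   0.        ,   1.        ]]), 'eye': array([0.46228862, 0.24671436, 1.27349891]), 'attitude': array([-3.06121155, -0.01109167, -1.56516707])}
wrist {'camera_matrix': array([[317.00304364,   0.        , 276.52598071],
       [  0.        , 317.00304364, 209.39050616],
       [  0.        ,   0.        ,   1.        ]]), 'eye': array([0.30286088, 0.60796193, 0.38436243]), 'attitude': array([ 2.85939436e+00, -1.11657628e-03, -1.92327260e+00])}
```

View pics/side0.png

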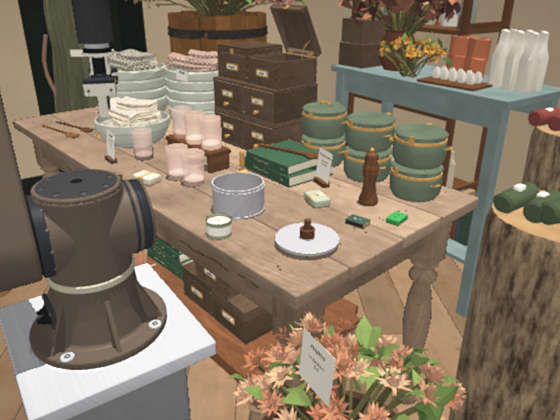

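View pics/top0.png

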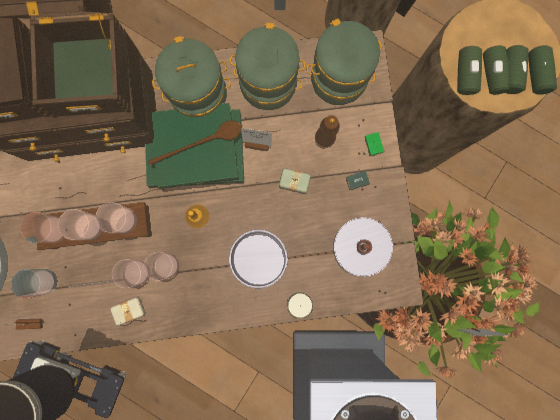

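View pics/wrist0.png

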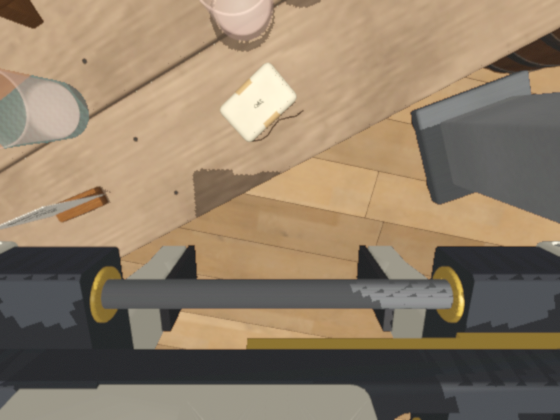

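The top view shows the tin at (258,258), lids at (363,247), soap at (295,180), the dark matchbox at (358,180) and its green lookalike at (374,144). The mill is at (328,130), the bell at (197,215) and the candle at (300,305). Next I'll measure these.

```bash
cat > h.py <<'E'
import numpy as np, cv2
from scipy.spatial.transform import Rotation as Ro
def R(a): return Ro.from_euler('xyz',a).as_matrix()
def ray(m,uv,z):
    K=m['camera_matrix'];uv=np.atleast_2d(uv).astype(float)
    d=np.c_[(uv[:,0]-K[0,2])/K[0,0],(uv[:,1]-K[1,2])/K[1,1],np.ones(len(uv))]@R(m['attitude']).T
    return m['eye']+d*((z-m['eye'][2])/d[:,2])[:,None]
def proj(m,P):
    c=(np.atleast_2d(P)-m['eye'])@R(m['attitude']); K=m['camera_matrix']
    return np.c_[c[:,0]/c[:,2]*K[0,0]+K[0,2],c[:,1]/c[:,2]*K[1,1]+K[1,2]]
E
python3 - <<'E'
from station import arm
from h import *
m=arm.camera_model('top'); im=cv2.imread('pics/top0.png')
for n,uv,z in [('tin',(258,258),.08),('lids plate',(363,247),.019),('collar',(364,247),.05),('mb',(358,180),.014),('soap',(295,180),.025),('candle',(300,305),.043),('bell',(197,215),.1),('mill',(328,130),.1),('green',(374,144),.014)]:
    print(n,ray(m,uv,z).round(3))
crop=im[160:320,170:430]
cv2.imwrite('pics/topc.png',cv2.resize(im[150:300,200:410],None,fx=3.8,fy=3.8,interpolation=cv2.INTER_CUBIC))
s=arm.camera_model('side'); im=cv2.imread('pics/side0.png')
cv2.imwrite('pics/sidec.png',cv2.resize(im[130:270,190:430],None,fx=3.3,fy=3.3,interpolation=cv2.INTER_CUBIC))
# wrist offset in tool frame
w=arm.camera_model('wrist'); st=arm.get_state(); T=R(st['ee_rot']); print(T.round(3)); print((w['eye']-st['eef_pos'])@T); print((T.T@R(w['attitude'])).round(3))
E
```

```text
tin [[0.458 0.292 0.08 ]]
lids plate [[0.487 0.028 0.019]]
collar [[0.487 0.031 0.05 ]]
mb [[0.66  0.039 0.014]]
soap [[0.657 0.202 0.025]]
candle [[0.343 0.189 0.043]]
bell [[0.56  0.438 0.1  ]]
mill [[0.768 0.125 0.1  ]]
green [[ 0.755 -0.004  0.014]]
[[-0.     0.938 -0.346]
 [-0.001 -0.346 -0.938]
 [-1.     0.     0.001]]
[-0.14762846  0.07410423 -0.00039006]
[[ 0.    -0.279  0.96 ]
 [ 0.    -0.96  -0.279]
 [ 1.     0.001 -0.   ]]
```

View pics/topc.png

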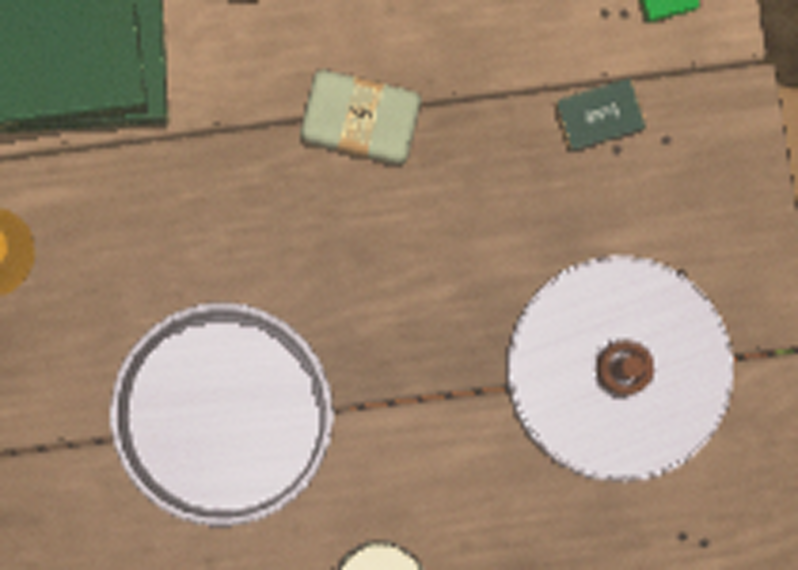

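View pics/sidec.png

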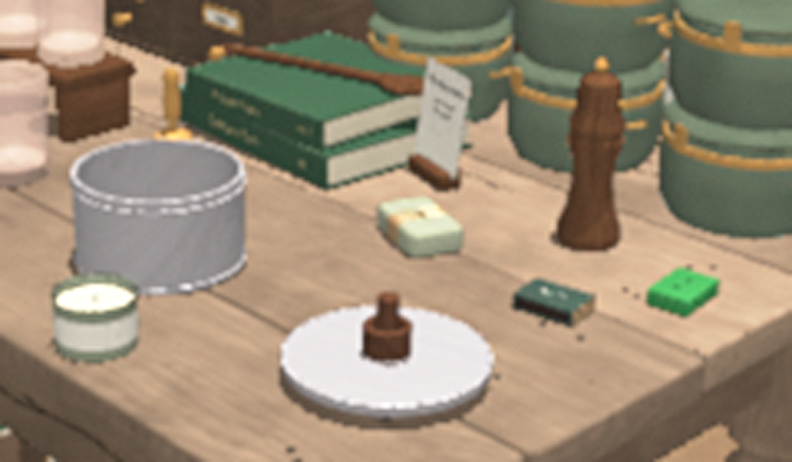

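```bash
cat > fit.py <<'E'
from h import *
from scipy.optimize import least_squares
def circ(P,r=None):
    P=np.asarray(P)[:,:2]; c0=P.mean(0)
    if r is None:
        f=lambda x: np.hypot(*(P-x[:2]).T)-x[2]; x0=[*c0,.07]
    else:
        f=lambda x: np.hypot(*(P-x[:2]).T)-r; x0=c0
    s=least_squares(f,x0,loss='soft_l1',f_scale=.001); return s.x, np.sqrt(np.mean(s.fun**2))
def blob(mask,seed):
    n,l,st,c=cv2.connectedComponentsWithStats(mask.astype(np.uint8)); k=l[seed[1],seed[0]]
    return (l==k).astype(np.uint8)
def outer(mask): 
    cs,_=cv2.findContours(mask,cv2.RETR_EXTERNAL,cv2.CHAIN_APPROX_NONE); return max(cs,key=cv2.contourArea)[:,0,:].astype(float)
E
python3 - <<'E'
from station import arm
from fit import *
m=arm.camera_model('top'); im=cv2.imread('pics/top0.png'); hsv=cv2.cvtColor(im,cv2.COLOR_BGR2HSV)
gray=(hsv[...,1]<45)
for n,seed,z in [('tin',(258,258),.08),('lid',(345,247),.019)]:
    b=blob(gray,seed); o=outer(b)
    print(n,cv2.fitEllipse(o.astype(np.float32)),b.sum(), circ(ray(m,o,z)))
for n,seed in [('mb',(353,184))]:
    print(hsv[seed[1]-4:seed[1]+3,seed[0]-3:seed[0]+8].reshape(-1,3)[::5])
    b=blob((hsv[...,0]>60)&(hsv[...,0]<110)&(hsv[...,1]>50)&(hsv[...,2]<160)|(hsv[...,1]<0),seed)
    o=outer(b);print(b.sum())
    P=ray(m,o,.014)[:,:2]; r=cv2.minAreaRect((P*1000).astype(np.float32)); print(r)
# knob: collar top blob
b=blob((hsv[...,1]>60)&(hsv[...,0]<25),(364,247)); o=outer(b); print('collar',b.sum(),circ(ray(m,o,.043)))
E
```

```text
tin ((257.8525390625, 258.6742858886719), (57.59636688232422, 57.96292495727539), 23.252979278564453) 2703 (array([0.45694227, 0.29268795, 0.06947297]), np.float64(0.0006635880926909053))
lid ((362.7153015136719, 246.6293487548828), (58.38276672363281, 58.74342346191406), 117.16454315185547) 2607 (array([0.48867384, 0.02859413, 0.07449426]), np.float64(0.0008573880520447711))
[[ 69  37  97]
 [ 34  22 165]
 [ 63  27 104]
 [ 51  30 138]
 [ 62  40  96]
 [ 60  37  97]
 [ 65  32  96]
 [ 58  32  95]
 [ 66  40  96]
 [ 62  34  97]
 [ 65  35  94]
 [ 64  36  99]
 [ 58  34  97]
 [ 62  35  95]
 [ 60  37  96]
 [ 35  46  94]]
230608
((597.5813598632812, 233.22235107421875), (1087.437255859375, 1484.8619384765625), 0.66507488489151)
collar 144 (array([0.48817887, 0.0293925 , 0.01693213]), np.float64(0.0008193680331499203))
```

Run:
```python
from station import arm
from fit import *
m=arm.camera_model('top')
c=np.array([(557,103),(630,80),(645,128),(570,151)])
uv=(c+.5)/3.8-.5+[200,150]
P=ray(m,uv,.014)[:,:2]; print(P.round(4),P.mean(0), [np.linalg.norm(P[i]-P[i-1]) for i in range(4)])
L=(P[1]-P[0])+(P[2]-P[3]); L/=np.linalg.norm(L); print('long dir',L,np.degrees(np.arctan2(L[1],L[0])))
mb=P.mean(0)
s=arm.get_state(); T=R(s['ee_rot'])
jaw=T[:,2]; print('jaw ang',np.degrees(np.arctan2(jaw[1],jaw[0])))
d=np.r_[mb,.14]-s['eef_pos']; print('shift tool',d@T)
# twist sign
print('after +10 twist jaw', (T@Ro.from_euler('x',10,degrees=True).as_matrix())[:,2])
```

```text
[[0.6684 0.0692]
 [0.6846 0.0194]
 [0.6517 0.0094]
 [0.6356 0.0605]] [0.66010863 0.03961612] [np.float64(0.03394428232425335), np.float64(0.05239963814548044), np.float64(0.03435851255104509), np.float64(0.0535919700181601)]
long dir [ 0.30466258 -0.95246035] -72.26213492564963
jaw ang -110.22035804843978
shift tool [0.09748973 0.60572746 0.40916682]
after +10 twist jaw [-0.50332672 -0.86409525  0.0012673 ]
```

>>> jog_arm --motion '[{"dx": 0.0,"dy": 0.606,"dz": 0.409,"twist": -38},{"dx": 0.0,"dy": 0.606,"dz": 0.409,"twist": -38},{"dx": 0.0,"dy": 0.606,"dz": 0.409,"twist": -38},{"dx": 0.0,"dy": 0.606,"dz": 0.409,"twist": -38},{"dx": 0.0,"dy": 0.606,"dz": 0.409,"twist": -38},{"dx": 0.0,"dy": 0.606,"dz": 0.409,"twist": -38},{"dx": 0.0,"dy": 0.606,"dz": 0.409,"twist": -38},{"dx": 0.0,"dy": 0.606,"dz": 0.409,"twist": -38},{"dx": 0.0,"dy": 0.606,"dz": 0.409,"twist": -38},{"dx": 0.0,"dy": 0.606,"dz": 0.409,"twist": -38},{"dx": 0.0,"dy": 0.606,"dz": 0.409,"twist": -38},{"dx": 0.03,"dy": 0.606,"dz": 0.409,"twist": -38},{"dx": 0.05,"dy": 0.606,"dz": 0.409,"twist": -38},{"dx": 0.07,"dy": 0.606,"dz": 0.409,"twist": -38},{"dx": 0.08,"dy": 0.606,"dz": 0.409,"twist": -38},{"dx": 0.08,"dy": 0.606,"dz": 0.409,"twist": -38},{"dx": 0.08,"dy": 0.606,"dz": 0.409,"twist": -38},{"dx": 0.08,"dy": 0.606,"dz": 0.409,"twist": -38},{"dx": 0.08,"dy": 0.606,"dz": 0.409,"twist": -38},{"dx": 0.08,"dy": 0.606,"dz": 0.409,"twist": -38}]'

```text
t: 1.82
eef_pos: [0.6604, 0.038, 0.1554]
ee_rot: [-1.577, 1.567, -2.841]
force: [0.2, 0.7, 0.4]
width: 0.0876
```

Run:
```python
from station import arm
from fit import *
s=arm.get_state(); m=arm.camera_model('wrist'); im=arm.grab_frame('wrist')
np.savez('w1.npz',**m); print(s['q'].round(3),s['eef_pos'],R(s['ee_rot']).round(3))
cv2.imwrite('pics/w1.png',cv2.cvtColor(im,cv2.COLOR_RGB2BGR))
print(proj(m,[.660,.0396,.014]),proj(m,[[.4887,.0286,.065]]))
```

```text
[ 0.352  0.397 -0.125 -0.    -1.052  1.526] [0.66044633 0.03802236 0.1554369 ] [[-0.003  0.953  0.302]
 [-0.001  0.302 -0.953]
 [-1.    -0.003 -0.   ]]
[[275.85050888 199.47086679]] [[231.57007655 385.81656089]]
```

View pics/w1.png

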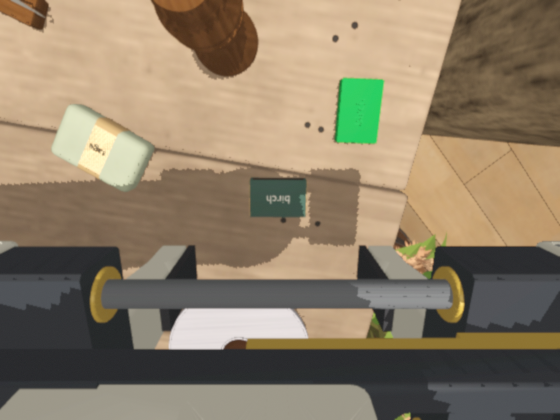

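The matchbox sits at about (250–306, 178–217) in the wrist view, lined up with the jaws.

Run:
```python
from fit import *
m=dict(np.load('w1.npz')); im=cv2.imread('pics/w1.png')
cv2.imwrite('pics/w1c.png',cv2.resize(im[160:235,230:325],None,fx=6,fy=6,interpolation=cv2.INTER_CUBIC))
P=ray(m,[(250,178),(306,178),(306.,216),(250,217)],.014);print(P.round(4),P.mean(0))
```

```text
[[0.6723 0.0685 0.014 ]
 [0.6879 0.0193 0.014 ]
 [0.6532 0.0072 0.014 ]
 [0.636  0.0579 0.014 ]] [0.66234869 0.03823398 0.014     ]
```

View pics/w1c.png

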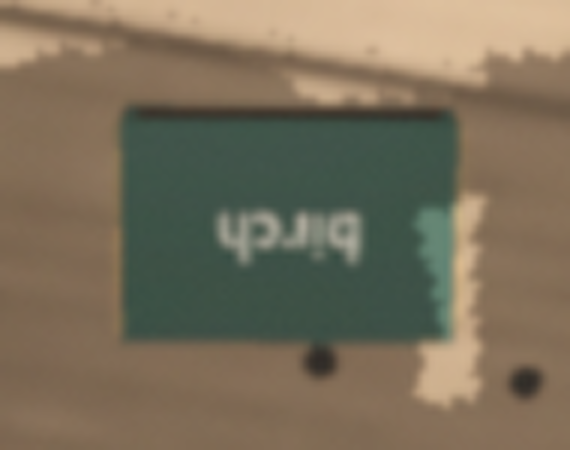

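>>> jog_arm --motion '[{"dx": 0.04,"dy": 0.001},{"dx": 0.08,"dy": 0.001},{"dx": 0.11,"dy": 0.001},{"dx": 0.13,"dy": 0.001},{"dx": 0.14,"dy": 0.001},{"dx": 0.14,"dy": 0.001},{"dx": 0.14,"dy": 0.001}]'

```text
invalid input
```

>>> jog_arm --motion '[{"dx": 0},{"dx": 0},{"dx": 0},{"dx": 0},{"dx": 0},{"dx": 0}]' --gripper 0.045 --newtons 10

```text
invalid input
```

>>> jog_arm --motion '[{"dx": 0.04,"dy": 0.001,"dz": 0,"twist": 0},{"dx": 0.08,"dy": 0.001,"dz": 0,"twist": 0},{"dx": 0.11,"dy": 0.001,"dz": 0,"twist": 0},{"dx": 0.13,"dy": 0.001,"dz": 0,"twist": 0},{"dx": 0.14,"dy": 0.001,"dz": 0,"twist": 0},{"dx": 0.14,"dy": 0.001,"dz": 0,"twist": 0},{"dx": 0.14,"dy": 0.001,"dz": 0,"twist": 0}]'

```text
t: 2.45
eef_pos: [0.662, 0.0414, 0.0186]
ee_rot: [1.253, 1.57, -0.006]
force: [-0.7, -0.3, 0.1]
width: 0.0878
```

>>> jog_arm --motion '[{"dx": 0,"dy": 0,"dz": 0,"twist": 0},{"dx": 0,"dy": 0,"dz": 0,"twist": 0},{"dx": 0,"dy": 0,"dz": 0,"twist": 0},{"dx": 0,"dy": 0,"dz": 0,"twist": 0},{"dx": 0,"dy": 0,"dz": 0,"twist": 0},{"dx": 0,"dy": 0,"dz": 0,"twist": 0}]' --gripper 0.045 --newtons 10

```text
t: 2.95
eef_pos: [0.6617, 0.0405, 0.018]
ee_rot: [1.569, 1.57, 0.309]
force: [1.2, -0.5, -1.0]
width: 0.0532
```

>>> jog_arm --motion '[{"dx": -0.03,"dy": 0,"dz": 0,"twist": 0},{"dx": -0.07,"dy": 0,"dz": 0,"twist": 0},{"dx": -0.11,"dy": 0,"dz": 0,"twist": 0},{"dx": -0.13,"dy": -0.012,"dz": -0.03,"twist": 0},{"dx": -0.13,"dy": -0.027,"dz": -0.068,"twist": 0},{"dx": -0.13,"dy": -0.042,"dz": -0.106,"twist": 0},{"dx": -0.13,"dy": -0.057,"dz": -0.144,"twist": 0},{"dx": -0.13,"dy": -0.072,"dz": -0.182,"twist": 0},{"dx": -0.13,"dy": -0.087,"dz": -0.22,"twist": 0},{"dx": -0.13,"dy": -0.1,"dz": -0.255,"twist": 0},{"dx": -0.13,"dy": -0.111,"dz": -0.284,"twist": 0},{"dx": -0.13,"dy": -0.1185,"dz": -0.303,"twist": 0},{"dx": -0.13,"dy": -0.1185,"dz": -0.303,"twist": 0},{"dx": -0.13,"dy": -0.1185,"dz": -0.303,"twist": 0}]'

```text
t: 4.12
eef_pos: [0.4555, 0.2937, 0.1478]
ee_rot: [2.343, 1.57, 1.085]
force: [0.1, 0.5, 0.1]
width: 0.053
```

Run:
```python
from station import arm
from fit import *
s=arm.get_state(); m=arm.camera_model('wrist'); im=arm.grab_frame('wrist')
np.savez('w2.npz',**m); print(s['t'],s['q'].round(3),s['eef_pos'],R(s['ee_rot']).round(3),s['width'])
cv2.imwrite('pics/w2.png',cv2.cvtColor(im,cv2.COLOR_RGB2BGR))
```

```text
4.1167 [ 0.934  0.219 -0.406 -0.    -0.946  0.949] [0.45547672 0.29370778 0.14778041] [[ 0.     0.951  0.308]
 [ 0.     0.308 -0.951]
 [-1.     0.    -0.   ]] 0.05298610403218907
```

View pics/w2.png

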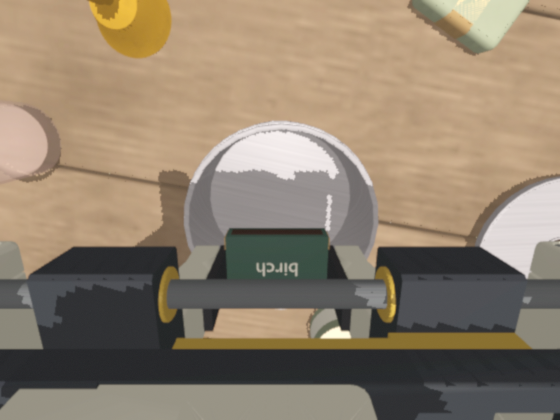

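>>> jog_arm --motion '[{"dx": 0.03,"dy": 0,"dz": 0,"twist": 0},{"dx": 0.065,"dy": 0,"dz": 0,"twist": 0},{"dx": 0.09,"dy": 0,"dz": 0,"twist": 0},{"dx": 0.105,"dy": 0,"dz": 0,"twist": 0},{"dx": 0.11,"dy": 0,"dz": 0,"twist": 0},{"dx": 0.11,"dy": 0,"dz": 0,"twist": 0},{"dx": 0.11,"dy": 0,"dz": 0,"twist": 0}]'

```text
t: 4.75
eef_pos: [0.457, 0.2926, 0.0381]
ee_rot: [1.517, 1.57, 0.256]
force: [-0.5, 0.7, -0.1]
width: 0.0529
```

>>> jog_arm --motion '[{"dx": 0,"dy": 0,"dz": 0,"twist": 0},{"dx": 0,"dy": 0,"dz": 0,"twist": 0},{"dx": 0,"dy": 0,"dz": 0,"twist": 0},{"dx": 0,"dy": 0,"dz": 0,"twist": 0},{"dx": 0,"dy": 0,"dz": 0,"twist": 0}]' --gripper 0.064

```text
t: 5.17
eef_pos: [0.4563, 0.2931, 0.0381]
ee_rot: [2.176, 1.57, 0.916]
force: [0.2, 0.5, -0.1]
width: 0.064
```

>>> jog_arm --motion '[{"dx": -0.03,"dy": 0,"dz": 0,"twist": 0},{"dx": -0.07,"dy": 0,"dz": 0,"twist": 0},{"dx": -0.11,"dy": 0,"dz": 0,"twist": 0},{"dx": -0.13,"dy": 0,"dz": 0,"twist": 0},{"dx": -0.13,"dy": -0.03,"dz": 0,"twist": 0},{"dx": -0.13,"dy": -0.07,"dz": 0,"twist": 0},{"dx": -0.13,"dy": -0.08,"dz": 0,"twist": 0},{"dx": -0.13,"dy": -0.08,"dz": 0,"twist": 0},{"dx": -0.13,"dy": -0.08,"dz": 0,"twist": 0},{"dx": -0.13,"dy": -0.08,"dz": 0,"twist": 0}]'

```text
t: 6.0
eef_pos: [0.3805, 0.269, 0.168]
ee_rot: [2.055, 1.57, 0.795]
force: [1.2, -0.1, -0.8]
width: 0.0643
```

Run:
```python
from station import arm
from fit import *
s=arm.get_state(); m=arm.camera_model('wrist'); im=arm.grab_frame('wrist')
np.savez('w3.npz',**m); print(s['t'],s['q'].round(3),s['eef_pos'],R(s['ee_rot']).round(3),s['width'])
cv2.imwrite('pics/w3.png',cv2.cvtColor(im,cv2.COLOR_RGB2BGR))
print(proj(m,[.457,.2927,.08]),proj(m,[[.4887,.0286,.065]]))
```

```text
6.0 [ 1.04   0.072 -0.534  0.    -0.964  0.842] [0.38046014 0.26900725 0.16797321] [[ 0.001  0.952  0.306]
 [ 0.001  0.306 -0.952]
 [-1.     0.001 -0.001]] 0.06425268249625149
[[279.22736347 109.51728283]] [[605.9718941 176.6059403]]
```

View pics/w3.png

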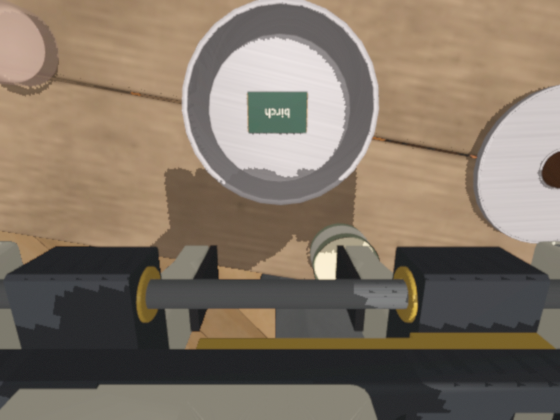

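The matchbox lies flat in the tin at (277,112). Next I'll refine the tin's position from its rim.

Run:
```python
from fit import *
m=dict(np.load('w3.npz')); im=cv2.imread('pics/w3.png'); hsv=cv2.cvtColor(im,cv2.COLOR_BGR2HSV)
# polar scan: outermost low-sat transition
S=cv2.GaussianBlur(hsv[...,1].astype(np.float32),(3,3),0); P=[]
x0=np.array([.457,.2927])
for a in np.radians(np.arange(0,360,4)):
    rs=np.arange(.060,.082,.0005)
    uv=proj(m,np.c_[x0[0]+rs*np.cos(a),x0[1]+rs*np.sin(a),np.full(len(rs),.08)])
    ok=(uv[:,0]>1)&(uv[:,0]<558)&(uv[:,1]>2)&(uv[:,1]<235)
    if not ok.all(): continue
    v=cv2.remap(S,uv[:,0:1].astype(np.float32),uv[:,1:2].astype(np.float32),cv2.INTER_LINEAR)[:,0]
    g=np.diff(v); i=g.argmax()
    if g[i]>8: P.append([x0[0]+(rs[i]+.00025)*np.cos(a),x0[1]+(rs[i]+.00025)*np.sin(a)])
P=np.array(P); print(len(P),circ(P),circ(P,.07))
```

```text
72 (array([0.45713456, 0.29225312, 0.06976785]), np.float64(0.0002666337743571866)) (array([0.45726416, 0.29229435]), np.float64(0.00034202809634979015))
```

>>> jog_arm --motion '[{"dx": -0.02,"dy": -0.005,"dz": 0.03,"twist": 0},{"dx": -0.02,"dy": -0.01,"dz": 0.07,"twist": 0},{"dx": -0.02,"dy": -0.02,"dz": 0.11,"twist": 0},{"dx": -0.02,"dy": -0.03,"dz": 0.15,"twist": 0},{"dx": -0.02,"dy": -0.04,"dz": 0.19,"twist": 0},{"dx": -0.02,"dy": -0.04,"dz": 0.23,"twist": 0},{"dx": -0.02,"dy": -0.04,"dz": 0.255,"twist": 0},{"dx": -0.02,"dy": -0.04,"dz": 0.262,"twist": 0},{"dx": -0.02,"dy": -0.04,"dz": 0.262,"twist": 0},{"dx": -0.02,"dy": -0.04,"dz": 0.262,"twist": 0},{"dx": -0.02,"dy": -0.04,"dz": 0.262,"twist": 0}]'

```text
t: 6.97
eef_pos: [0.4221, 0.0072, 0.1873]
ee_rot: [-1.583, 1.57, -2.844]
force: [-0.5, 0.6, -0.1]
width: 0.064
```

Run:
```python
from station import arm
from fit import *
s=arm.get_state(); m=arm.camera_model('wrist'); im=arm.grab_frame('wrist')
np.savez('w4.npz',**m); print(s['t'],s['q'].round(3),s['eef_pos'],R(s['ee_rot']).round(3),s['width'])
im=cv2.cvtColor(im,cv2.COLOR_RGB2BGR)
cv2.imwrite('pics/w4.png',im)
p=proj(m,[[.4887,.0286,.065],[.4887,.0286,.043]]);print(p)
u,v=p[0].astype(int)
cv2.imwrite('pics/w4c.png',cv2.resize(im[max(v-40,0):v+40,u-40:u+40],None,fx=7,fy=7,interpolation=cv2.INTER_CUBIC)); print(u-40,max(v-40,0))
```

```text
6.9667 [ 0.489 -0.028 -0.587 -0.    -1.013  1.393] [0.42211267 0.00722868 0.18733698] [[-0.001  0.952  0.305]
 [-0.     0.305 -0.952]
 [-1.    -0.001 -0.   ]] 0.0640121015011313
[[277.73580564 123.30169957]
 [277.65465826 122.85408089]]
237 83
```

View pics/w4.png

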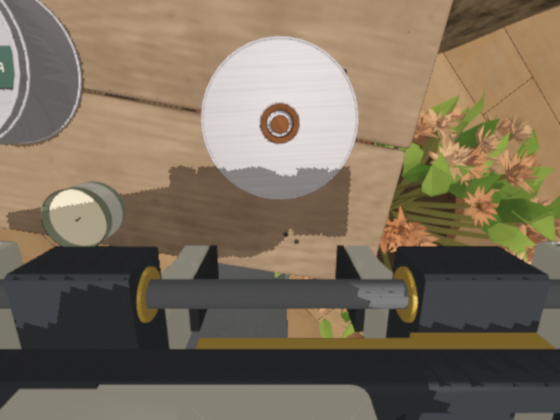

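View pics/w4c.png

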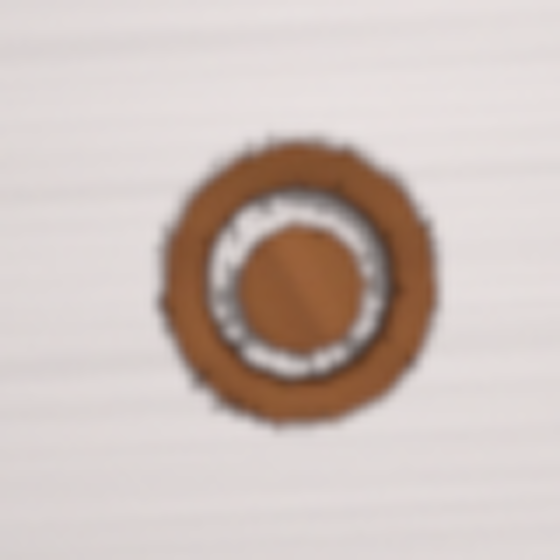

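Run:
```python
from fit import *
m=dict(np.load('w4.npz'))
k=ray(m,[[279.4,123.7]],.065)[0]; c=ray(m,[[279.3,122.7]],.043)[0]; print(k,c)
T=np.array([[0,.9523,.3052],[0,.3052,-.9523],[-1,0,0]])
print((np.r_[k[:2],.056]-[.42211,.00723,.18734])@T)
im=cv2.imread('pics/w4.png');hsv=cv2.cvtColor(im,cv2.COLOR_BGR2HSV)
S=cv2.GaussianBlur(hsv[...,1].astype(np.float32),(3,3),0); P=[];x0=k[:2]
for a in np.radians(np.arange(0,360,4)):
    rs=np.arange(.068,.085,.0005)
    uv=proj(m,np.c_[x0[0]+rs*np.cos(a),x0[1]+rs*np.sin(a),np.full(len(rs),.016)]).astype(np.float32)
    v=cv2.remap(S,uv[:,0:1],uv[:,1:2],cv2.INTER_LINEAR)[:,0]; g=np.diff(v); i=g.argmax()
    if g[i]>8: P.append([x0[0]+(rs[i]+.00025)*np.cos(a),x0[1]+(rs[i]+.00025)*np.sin(a)])
P=np.array(P); print(len(P),circ(P),circ(P,.0755))
```

```text
[0.48881753 0.02720036 0.065     ] [0.48927265 0.0272488  0.043     ]
[0.13134    0.06962054 0.00134136]
90 (array([0.48874739, 0.02690691, 0.07638767]), np.float64(0.0002665408170065643)) (array([0.48875986, 0.02691135]), np.float64(0.0009283380113033404))
```

>>> jog_arm --motion '[{"dx": 0,"dy": 0.03,"dz": 0.001,"twist": 0},{"dx": 0.02,"dy": 0.06,"dz": 0.001,"twist": 0},{"dx": 0.05,"dy": 0.0695,"dz": 0.0013,"twist": 0},{"dx": 0.08,"dy": 0.0695,"dz": 0.0013,"twist": 0},{"dx": 0.105,"dy": 0.0695,"dz": 0.0013,"twist": 0},{"dx": 0.12,"dy": 0.0695,"dz": 0.0013,"twist": 0},{"dx": 0.1315,"dy": 0.0695,"dz": 0.0013,"twist": 0},{"dx": 0.1315,"dy": 0.0695,"dz": 0.0013,"twist": 0},{"dx": 0.1315,"dy": 0.0695,"dz": 0.0013,"twist": 0},{"dx": 0.1315,"dy": 0.0695,"dz": 0.0013,"twist": 0}]'

```text
t: 7.85
eef_pos: [0.4891, 0.0276, 0.0568]
ee_rot: [1.497, 1.57, 0.238]
force: [-0.6, -0.0, 0.1]
width: 0.0638
```

Run:
```python
from station import arm
from fit import *
s=arm.get_state(); print(s['t'],s['eef_pos'],s['force'],s['width'])
im=cv2.cvtColor(arm.grab_frame('side'),cv2.COLOR_RGB2BGR)
cv2.imwrite('pics/s5.png',cv2.resize(im[150:270,230:390],None,fx=4.5,fy=4.5,interpolation=cv2.INTER_CUBIC))
```

```text
7.85 [0.48905075 0.02759499 0.05681932] [-0.60824283 -0.00513166  0.09137087] 0.06384949359112095
```

View pics/s5.png

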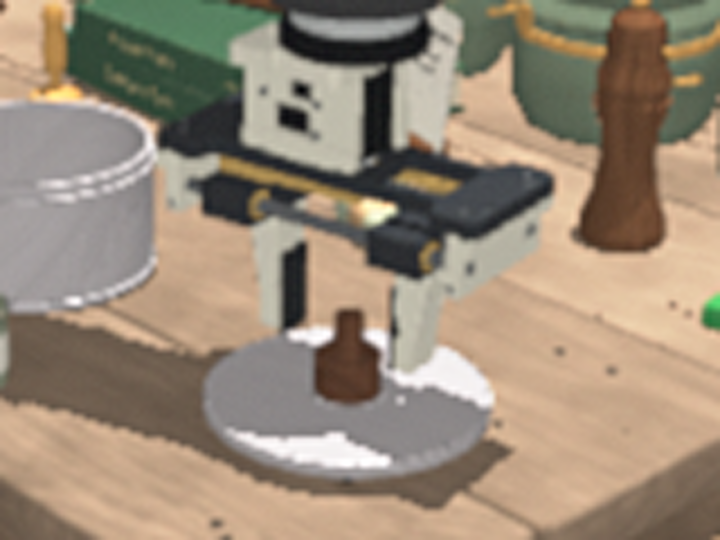

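The jaws straddle the knob, seen at (348,340) in the crop, with the tips just above the collar. I'll close on it now.

>>> jog_arm --motion '[{"dx": 0,"dy": 0,"dz": 0,"twist": 0},{"dx": 0,"dy": 0,"dz": 0,"twist": 0},{"dx": 0,"dy": 0,"dz": 0,"twist": 0},{"dx": 0,"dy": 0,"dz": 0,"twist": 0},{"dx": 0,"dy": 0,"dz": 0,"twist": 0},{"dx": 0,"dy": 0,"dz": 0,"twist": 0},{"dx": 0,"dy": 0,"dz": 0,"twist": 0},{"dx": 0,"dy": 0,"dz": 0,"twist": 0},{"dx": 0,"dy": 0,"dz": 0,"twist": 0}]' --gripper 0.005 --newtons 45

```text
t: 8.65
eef_pos: [0.4885, 0.0266, 0.056]
ee_rot: [-0.895, 1.571, -2.156]
force: [0.8, -1.2, 0.1]
width: 0.0147
```

>>> jog_arm --motion '[{"dx": -0.003,"dy": 0,"dz": 0,"twist": 0},{"dx": -0.01,"dy": 0,"dz": 0,"twist": 0},{"dx": -0.025,"dy": 0,"dz": 0,"twist": 0},{"dx": -0.045,"dy": 0,"dz": 0,"twist": 0},{"dx": -0.07,"dy": 0,"dz": 0,"twist": 0},{"dx": -0.095,"dy": 0,"dz": 0,"twist": 0},{"dx": -0.11,"dy": 0,"dz": 0,"twist": 0},{"dx": -0.12,"dy": 0,"dz": 0,"twist": 0},{"dx": -0.12,"dy": 0,"dz": 0,"twist": 0},{"dx": -0.12,"dy": 0,"dz": 0,"twist": 0}]'

```text
t: 9.48
eef_pos: [0.4882, 0.0267, 0.1759]
ee_rot: [2.764, 1.57, 1.503]
force: [0.0, -0.4, -4.2]
width: 0.0148
```

Run:
```python
from station import arm
from fit import *
s=arm.get_state(); print(s['t'],s['eef_pos'],R(s['ee_rot']).round(4),s['force'],s['moment'],s['width'])
im=cv2.cvtColor(arm.grab_frame('side'),cv2.COLOR_RGB2BGR)
cv2.imwrite('pics/s6.png',cv2.resize(im[110:230,210:370],None,fx=4.5,fy=4.5,interpolation=cv2.INTER_CUBIC))
m=arm.camera_model('wrist'); np.savez('w6.npz',**m)
cv2.imwrite('pics/w6.png',cv2.cvtColor(arm.grab_frame('wrist'),cv2.COLOR_RGB2BGR))
T=np.array([[0,.9523,.3052],[0,.3052,-.9523],[-1,0,0]])
print((np.array([.4572,.2923,.176])-s['eef_pos'])@T)
```

```text
9.4833 [0.48815124 0.02672866 0.17588267] [[ 0.000e+00  9.523e-01  3.052e-01]
 [ 5.000e-04  3.052e-01 -9.523e-01]
 [-1.000e+00  2.000e-04 -5.000e-04]] [ 0.00438945 -0.40862852 -4.20658551] [-0.09374306  0.03794725  0.06540418] 0.014799458455642487
[-1.17329360e-04  5.15775098e-02 -2.62349909e-01]
```

View pics/s6.png

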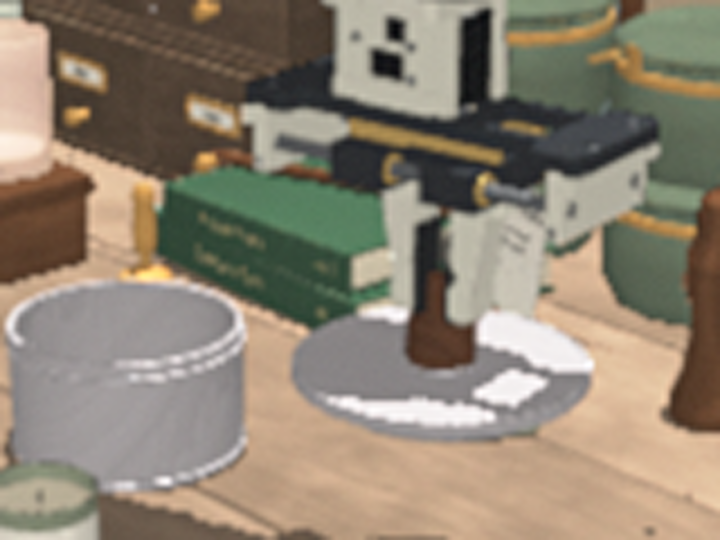

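View pics/w6.png

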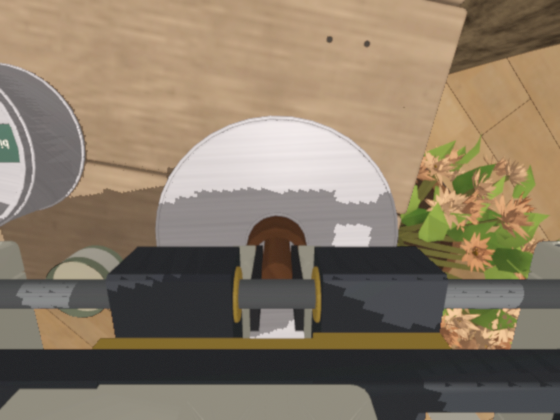

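>>> jog_arm --motion '[{"dx": 0,"dy": 0.001,"dz": -0.006,"twist": 0},{"dx": 0,"dy": 0.004,"dz": -0.02,"twist": 0},{"dx": 0,"dy": 0.008,"dz": -0.042,"twist": 0},{"dx": 0,"dy": 0.014,"dz": -0.07,"twist": 0},{"dx": 0,"dy": 0.02,"dz": -0.1,"twist": 0},{"dx": 0,"dy": 0.026,"dz": -0.13,"twist": 0},{"dx": 0,"dy": 0.032,"dz": -0.16,"twist": 0},{"dx": 0,"dy": 0.038,"dz": -0.19,"twist": 0},{"dx": 0,"dy": 0.043,"dz": -0.218,"twist": 0},{"dx": 0,"dy": 0.047,"dz": -0.24,"twist": 0},{"dx": 0,"dy": 0.05,"dz": -0.254,"twist": 0},{"dx": 0,"dy": 0.0515,"dz": -0.262,"twist": 0},{"dx": 0,"dy": 0.0515,"dz": -0.262,"twist": 0},{"dx": 0,"dy": 0.0515,"dz": -0.262,"twist": 0},{"dx": 0,"dy": 0.0515,"dz": -0.262,"twist": 0}]'

```text
t: 10.83
eef_pos: [0.4574, 0.2909, 0.1757]
ee_rot: [-1.05, 1.57, -2.311]
force: [0.2, 0.2, -2.5]
width: 0.0147
```

```bash
cat > lidfit.py <<'E'
from fit import *
def lid(m,im,x0,z,r=(.068,.085),vmax=240):
    S=cv2.GaussianBlur(cv2.cvtColor(im,cv2.COLOR_BGR2HSV)[...,1].astype(np.float32),(3,3),0); P=[]
    for a in np.radians(np.arange(0,360,3)):
        rs=np.arange(*r,.0005)
        uv=proj(m,np.c_[x0[0]+rs*np.cos(a),x0[1]+rs*np.sin(a),np.full(len(rs),z)]).astype(np.float32)
        if not ((uv[:,0]>1)&(uv[:,0]<558)&(uv[:,1]>2)&(uv[:,1]<vmax)).all(): continue
        v=cv2.remap(S,uv[:,0:1],uv[:,1:2],cv2.INTER_LINEAR)[:,0]; g=np.diff(v); i=g.argmax()
        if g[i]>8: P.append([x0[0]+(rs[i]+.00025)*np.cos(a),x0[1]+(rs[i]+.00025)*np.sin(a)])
    return np.array(P)
E
python3 - <<'E'
from station import arm
from lidfit import *
s=arm.get_state(); print(s['t'],s['eef_pos'],s['force'],s['width'])
im=cv2.cvtColor(arm.grab_frame('side'),cv2.COLOR_RGB2BGR)
cv2.imwrite('pics/s7.png',cv2.resize(im[110:230,150:310],None,fx=4.5,fy=4.5,interpolation=cv2.INTER_CUBIC))
z=s['eef_pos'][2]-.056+.018
m=arm.camera_model('wrist'); im=cv2.cvtColor(arm.grab_frame('wrist'),cv2.COLOR_RGB2BGR); cv2.imwrite('pics/w7.png',im)
P=lid(m,im,s['eef_pos'][:2],z); print(len(P),circ(P),circ(P,.0755))
st=arm.camera_model('top'); im=cv2.cvtColor(arm.grab_frame('top'),cv2.COLOR_RGB2BGR); cv2.imwrite('pics/t7.png',cv2.resize(im[190:330,190:350],None,fx=4,fy=4,interpolation=cv2.INTER_CUBIC))
E
```

```text
10.8333 [0.45735666 0.2908715  0.1756853 ] [ 0.19722907  0.24955706 -2.48814394] 0.014744029264886499
59 (array([0.45727342, 0.29163054, 0.07568408]), np.float64(0.0002068549772258314)) (array([0.4574965, 0.2917   ]), np.float64(0.00022142843035821965))
```

View pics/s7.png

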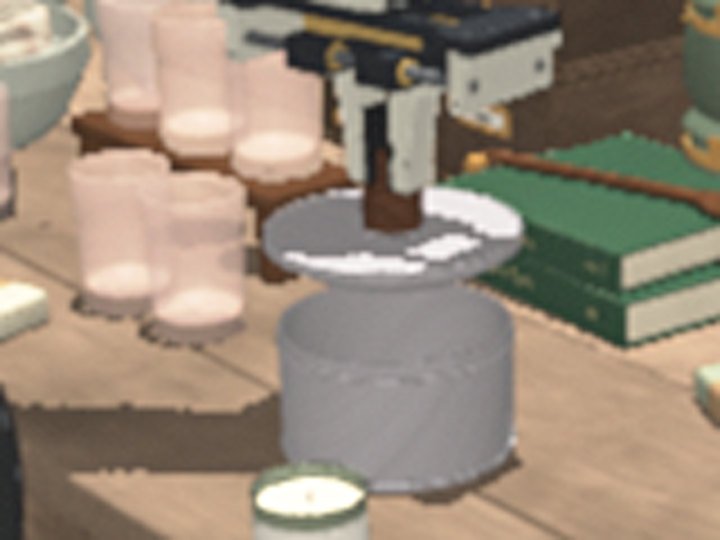

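View pics/w7.png

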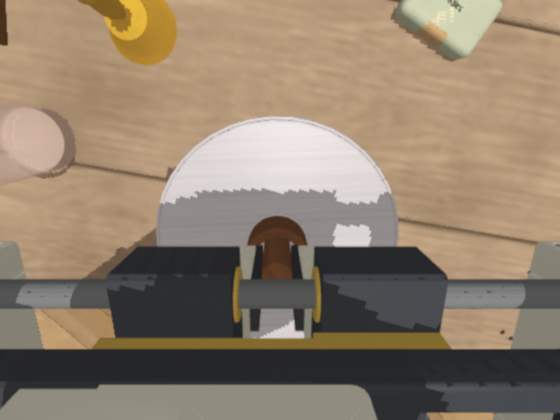

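>>> jog_arm --motion '[{"dx": 0.01,"dy": 0,"dz": -0.0007,"twist": 0},{"dx": 0.025,"dy": 0,"dz": -0.0007,"twist": 0},{"dx": 0.035,"dy": 0,"dz": -0.0007,"twist": 0},{"dx": 0.039,"dy": 0,"dz": -0.0007,"twist": 0},{"dx": 0.042,"dy": 0,"dz": -0.0007,"twist": 0},{"dx": 0.045,"dy": 0,"dz": -0.0007,"twist": 0},{"dx": 0.045,"dy": 0,"dz": -0.0007,"twist": 0},{"dx": 0.045,"dy": 0,"dz": -0.0007,"twist": 0}]'

```text
t: 11.65
eef_pos: [0.4575, 0.2927, 0.1313]
ee_rot: [1.799, 1.57, 0.538]
force: [-0.0, -0.9, -3.8]
width: 0.0149
```

>>> jog_arm --motion '[{"dx": 0.002,"dy": 0,"dz": 0,"twist": 0},{"dx": 0.0035,"dy": 0,"dz": 0,"twist": 0},{"dx": 0.005,"dy": 0,"dz": 0,"twist": 0},{"dx": 0.005,"dy": 0,"dz": 0,"twist": 0},{"dx": 0.005,"dy": 0,"dz": 0,"twist": 0}]'

```text
t: 12.07
eef_pos: [0.4573, 0.2926, 0.1261]
ee_rot: [2.066, 1.571, 0.806]
force: [-0.4, -0.0, -1.6]
width: 0.0145
```

Run:
```python
from station import arm
from lidfit import *
s=arm.get_state(); print(s['t'],s['eef_pos'],s['force'],s['moment'],s['width'])
im=cv2.cvtColor(arm.grab_frame('side'),cv2.COLOR_RGB2BGR)
cv2.imwrite('pics/s8.png',cv2.resize(im[110:230,150:310],None,fx=4.5,fy=4.5,interpolation=cv2.INTER_CUBIC))
```

```text
12.0667 [0.45734354 0.29261656 0.12607432] [-0.38432447 -0.04895056 -1.59807529] [-0.25070637  0.06116694  0.00442087] 0.014454116993550998
```

View pics/s8.png

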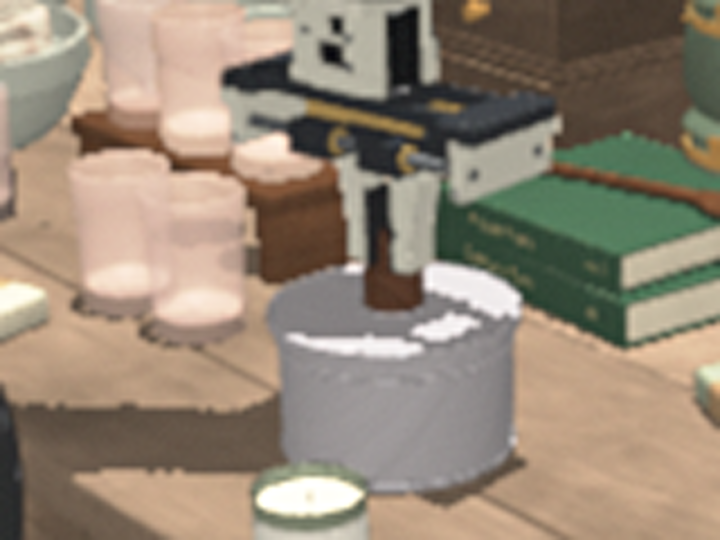

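>>> jog_arm --motion '[{"dx": 0.0007,"dy": 0,"dz": 0,"twist": 0},{"dx": 0.0007,"dy": 0,"dz": 0,"twist": 0},{"dx": 0.0007,"dy": 0,"dz": 0,"twist": 0}]'

```text
t: 12.37
eef_pos: [0.4574, 0.2926, 0.126]
ee_rot: [1.715, 1.57, 0.455]
force: [-3.4, -1.0, 5.9]
width: 0.0147
```

>>> jog_arm --motion '[{"dx": 0,"dy": 0,"dz": 0,"twist": 0},{"dx": 0,"dy": 0,"dz": 0,"twist": 0},{"dx": 0,"dy": 0,"dz": 0,"twist": 0},{"dx": 0,"dy": 0,"dz": 0,"twist": 0},{"dx": 0,"dy": 0,"dz": 0,"twist": 0},{"dx": 0,"dy": 0,"dz": 0,"twist": 0}]' --gripper 0.062

```text
t: 12.87
eef_pos: [0.4573, 0.2926, 0.1253]
ee_rot: [1.236, 1.571, -0.024]
force: [-0.7, -0.4, 1.0]
width: 0.0493
```

>>> jog_arm --motion '[{"dx": -0.01,"dy": 0,"dz": 0,"twist": 0},{"dx": -0.04,"dy": 0,"dz": 0,"twist": 0},{"dx": -0.075,"dy": -0.02,"dz": 0,"twist": 0},{"dx": -0.09,"dy": -0.05,"dz": 0,"twist": 0},{"dx": -0.09,"dy": -0.075,"dz": 0,"twist": 0},{"dx": -0.09,"dy": -0.08,"dz": 0,"twist": 0},{"dx": -0.09,"dy": -0.08,"dz": 0,"twist": 0},{"dx": -0.09,"dy": -0.08,"dz": 0,"twist": 0},{"dx": -0.09,"dy": -0.08,"dz": 0,"twist": 0}]'

```text
t: 13.62
eef_pos: [0.3817, 0.2685, 0.2155]
ee_rot: [1.246, 1.57, -0.014]
force: [-0.0, 0.4, -0.2]
width: 0.0618
```

Run:
```python
from station import arm
from lidfit import *
s=arm.get_state(); print(s['t'],s['eef_pos'],R(s['ee_rot']).round(4),s['width'])
m=arm.camera_model('wrist'); im=cv2.cvtColor(arm.grab_frame('wrist'),cv2.COLOR_RGB2BGR); np.savez('w9.npz',**m); cv2.imwrite('pics/w9.png',im)
P=lid(m,im,[.4573,.292],.087,vmax=235); print(len(P),circ(P),circ(P,.0755))
p=proj(m,[[.4573,.2923,.135],[.4573,.2923,.113]]);print(p)
u,v=p[0].astype(int)
cv2.imwrite('pics/w9c.png',cv2.resize(im[max(v-50,0):v+50,u-50:u+50],None,fx=6,fy=6,interpolation=cv2.INTER_CUBIC)); print(u-50,max(v-50,0))
im=cv2.cvtColor(arm.grab_frame('side'),cv2.COLOR_RGB2BGR)
cv2.imwrite('pics/s9.png',cv2.resize(im[110:230,150:310],None,fx=4.5,fy=4.5,interpolation=cv2.INTER_CUBIC))
```

```text
13.6167 [0.38173407 0.26852988 0.21552327] [[ 3.000e-04  9.522e-01  3.056e-01]
 [-0.000e+00  3.056e-01 -9.522e-01]
 [-1.000e+00  3.000e-04  1.000e-04]] 0.06177306957379149
107 (array([0.45731098, 0.29344478, 0.07618364]), np.float64(0.00021194328255851237)) (array([0.45709122, 0.2933558 ]), np.float64(0.0007064344392815041))
[[278.68488723 110.5284482 ]
 [278.5031401  111.15598037]]
228 60
```

View pics/w9.png

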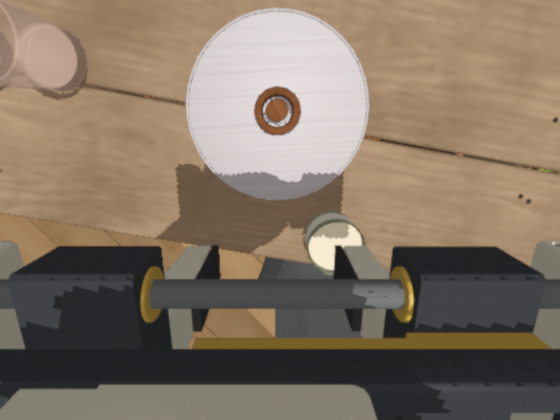

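View pics/w9c.png

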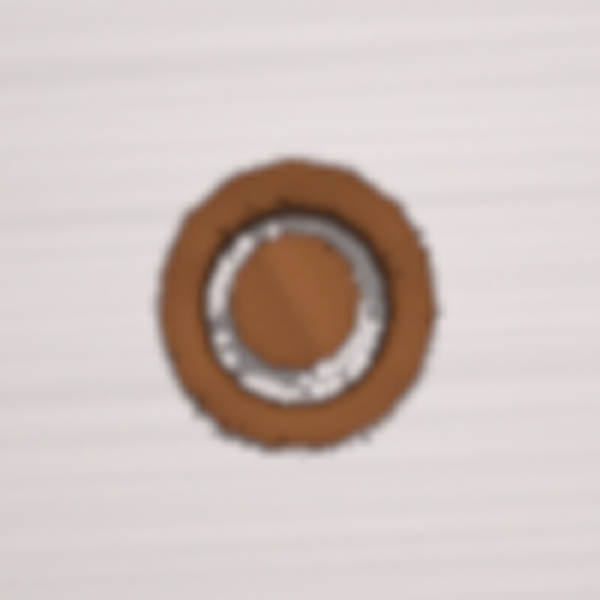

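View pics/s9.png

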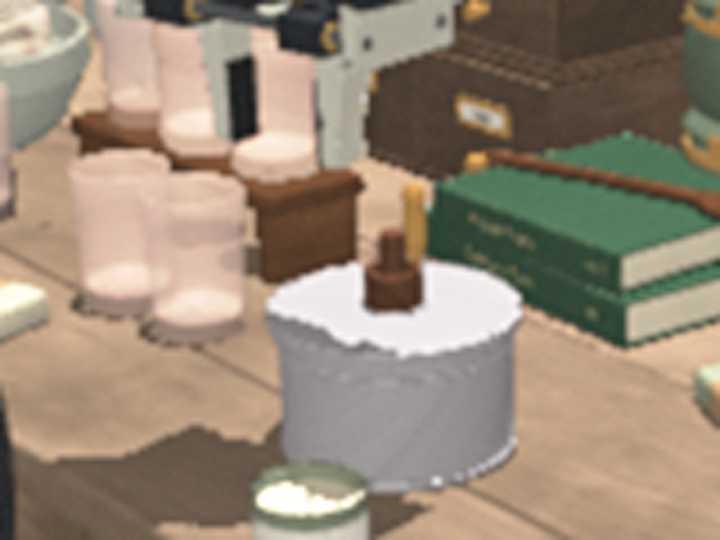

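Run:
```python
from fit import *
m=dict(np.load('w9.npz'))
k=ray(m,[[276.6,109.9]],.135)[0]; c=ray(m,[[277.25,110.25]],.113)[0]; print(k,c)
T=np.array([[0,.9523,.3052],[0,.3052,-.9523],[-1,0,0]])
for e in ([.38173,.26853,.2155],):
  print((np.r_[c[:2],.105]-e)@T,(np.r_[k[:2],.105]-e)@T)
```

```text
[0.45725395 0.29379037 0.135     ] [0.45763156 0.29339944 0.113     ]
[ 0.1105      0.07987121 -0.00051801] [ 0.1105      0.07963092 -0.00100554]
```

>>> jog_arm --motion '[{"dx": 0,"dy": 0.03,"dz": 0,"twist": 0},{"dx": 0,"dy": 0.06,"dz": 0,"twist": 0},{"dx": 0.01,"dy": 0.08,"dz": 0,"twist": 0},{"dx": 0.03,"dy": 0.08,"dz": 0,"twist": 0},{"dx": 0.055,"dy": 0.08,"dz": 0,"twist": 0},{"dx": 0.08,"dy": 0.08,"dz": 0,"twist": 0},{"dx": 0.1,"dy": 0.08,"dz": 0,"twist": 0},{"dx": 0.1105,"dy": 0.08,"dz": 0,"twist": 0},{"dx": 0.1105,"dy": 0.08,"dz": 0,"twist": 0},{"dx": 0.1105,"dy": 0.08,"dz": 0,"twist": 0},{"dx": 0.1105,"dy": 0.08,"dz": 0,"twist": 0}]'

```text
t: 14.63
eef_pos: [0.458, 0.2931, 0.1058]
ee_rot: [1.889, 1.57, 0.629]
force: [0.2, 0.4, 0.7]
width: 0.0621
```

>>> jog_arm --motion '[{"dx": 0,"dy": 0,"dz": 0,"twist": 0},{"dx": 0,"dy": 0,"dz": 0,"twist": 0},{"dx": 0,"dy": 0,"dz": 0,"twist": 0},{"dx": 0,"dy": 0,"dz": 0,"twist": 0},{"dx": 0,"dy": 0,"dz": 0,"twist": 0},{"dx": 0,"dy": 0,"dz": 0,"twist": 0},{"dx": 0,"dy": 0,"dz": 0,"twist": 0}]' --gripper 0.028 --newtons 20

```text
t: 15.22
eef_pos: [0.4574, 0.2927, 0.1053]
ee_rot: [1.94, 1.57, 0.68]
force: [-0.3, -0.2, 4.9]
width: 0.0347
```

Run:
```python
from station import arm
from lidfit import *
s=arm.get_state(); print(s['t'],s['eef_pos'],s['force'],s['moment'],s['width'])
im=cv2.cvtColor(arm.grab_frame('side'),cv2.COLOR_RGB2BGR)
cv2.imwrite('pics/s10.png',cv2.resize(im[110:230,150:310],None,fx=4.5,fy=4.5,interpolation=cv2.INTER_CUBIC))
```

```text
15.2167 [0.45739314 0.29268827 0.10528659] [-0.34459595 -0.24686566  4.93301069] [-0.25973836  0.50760363  0.07553848] 0.034700054837657604
```

View pics/s10.png

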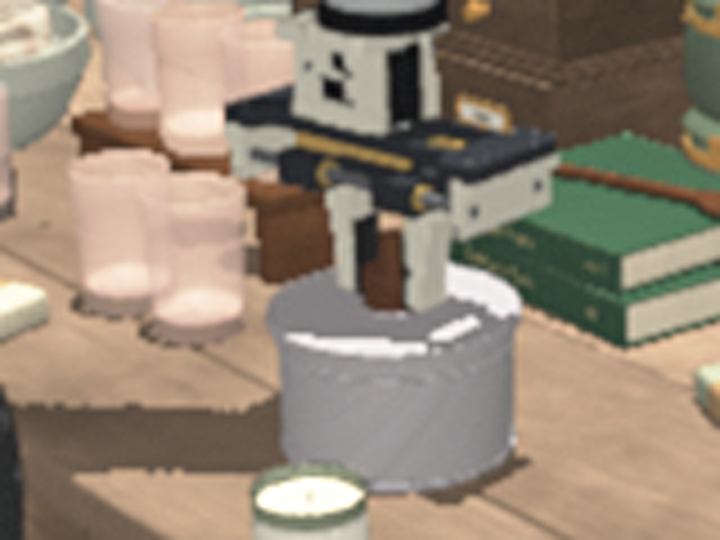

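>>> jog_arm --motion '[{"dx": -0.0005,"dy": 0,"dz": 0,"twist": 0},{"dx": -0.001,"dy": 0,"dz": 0,"twist": 0},{"dx": -0.002,"dy": 0,"dz": 0,"twist": 0},{"dx": -0.003,"dy": 0,"dz": 0,"twist": 0},{"dx": -0.003,"dy": 0,"dz": 0,"twist": 0},{"dx": -0.003,"dy": 0,"dz": 0,"twist": 0}]' --newtons 30

```text
t: 15.77
eef_pos: [0.4573, 0.2925, 0.1078]
ee_rot: [-1.246, 1.571, -2.507]
force: [-0.3, 0.2, -2.0]
width: 0.0343
```

Run:
```python
from station import arm
from lidfit import *
s=arm.get_state(); print(s['t'],s['eef_pos'],s['force'],s['moment'],s['width'])
im=cv2.cvtColor(arm.grab_frame('side'),cv2.COLOR_RGB2BGR)
cv2.imwrite('pics/s11.png',cv2.resize(im[150:230,190:280],None,fx=7,fy=7,interpolation=cv2.INTER_CUBIC))
```

```text
15.7667 [0.45726178 0.29253427 0.10777057] [-0.29144835  0.22060312 -1.99398744] [-0.06146137 -0.02649221 -0.06092367] 0.034263746427644765
```

View pics/s11.png

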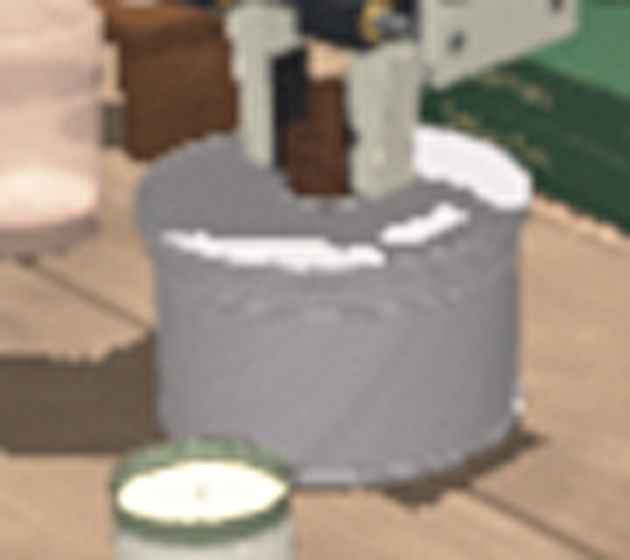

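The wrist force matches the outer lid's weight alone, with no side load. I'll carry on straight up.

>>> jog_arm --motion '[{"dx": -0.003,"dy": 0,"dz": 0,"twist": 0},{"dx": -0.008,"dy": 0,"dz": 0,"twist": 0},{"dx": -0.014,"dy": 0,"dz": 0,"twist": 0},{"dx": -0.021,"dy": 0,"dz": 0,"twist": 0},{"dx": -0.028,"dy": 0,"dz": 0,"twist": 0},{"dx": -0.036,"dy": 0,"dz": 0,"twist": 0},{"dx": -0.044,"dy": 0,"dz": 0,"twist": 0},{"dx": -0.053,"dy": 0,"dz": 0,"twist": 0},{"dx": -0.062,"dy": 0,"dz": 0,"twist": 0},{"dx": -0.071,"dy": 0,"dz": 0,"twist": 0},{"dx": -0.08,"dy": 0,"dz": 0,"twist": 0},{"dx": -0.088,"dy": 0,"dz": 0,"twist": 0},{"dx": -0.094,"dy": 0,"dz": 0,"twist": 0},{"dx": -0.097,"dy": 0,"dz": 0,"twist": 0},{"dx": -0.097,"dy": 0,"dz": 0,"twist": 0},{"dx": -0.097,"dy": 0,"dz": 0,"twist": 0},{"dx": -0.097,"dy": 0,"dz": 0,"twist": 0},{"dx": -0.097,"dy": 0,"dz": 0,"twist": 0}]'

```text
t: 17.32
eef_pos: [0.4571, 0.2923, 0.2043]
ee_rot: [-1.049, 1.57, -2.309]
force: [-0.2, -0.4, -1.7]
width: 0.0346
```

Run:
```python
from station import arm
from lidfit import *
s=arm.get_state(); print(s['t'],s['eef_pos'],s['force'],s['moment'],s['width'],R(s['ee_rot']).round(3)[:,0])
im=cv2.cvtColor(arm.grab_frame('side'),cv2.COLOR_RGB2BGR)
cv2.imwrite('pics/s12.png',cv2.resize(im[90:250,130:330],None,fx=4,fy=3.7,interpolation=cv2.INTER_CUBIC))
m=arm.camera_model('wrist'); im=cv2.cvtColor(arm.grab_frame('wrist'),cv2.COLOR_RGB2BGR); cv2.imwrite('pics/w12.png',im)
P=lid(m,im,s['eef_pos'][:2],.187); print(len(P),circ(P))
im=cv2.cvtColor(arm.grab_frame('top'),cv2.COLOR_RGB2BGR); cv2.imwrite('pics/t12.png',im)
```

```text
17.3167 [0.45707662 0.29233403 0.20428618] [-0.15562542 -0.44010885 -1.74645365] [-0.06469352  0.00167902 -0.01037859] 0.03457516433680713 [-0.001 -0.001 -1.   ]
55 (array([0.45672421, 0.2933203 , 0.07580171]), np.float64(0.00015567823305041387))
```

View pics/s12.png

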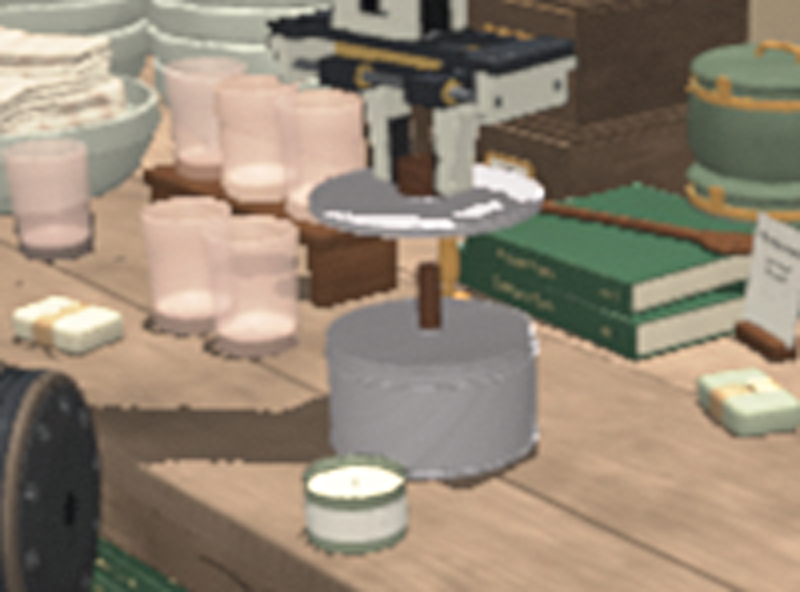

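View pics/t12.png

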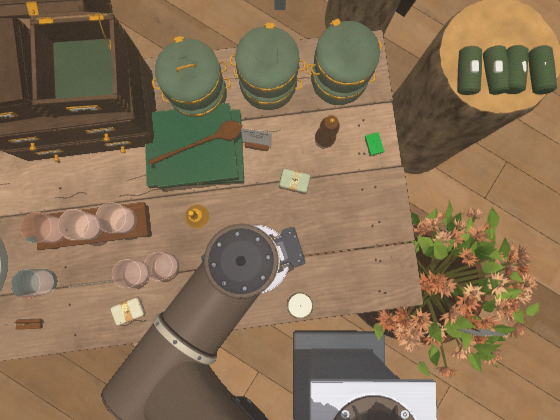

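The outer lid is held level over the tin, with its plate at about (427,200). The inner lid sits on the tin with its knob upright at (430,295). In the top view the other goods are where they were.

```bash
python3 -c "
from station import arm
print(arm.job_done())"
```

```text
the job is handed in; nothing more can be done
None
```

I handed the job in at about 17.5 s of the 61 s, with every step done in the order asked.

**What I did:**
- I dropped the matchbox into the tin; a wrist picture showed it lying flat inside.
- I carried both lids over by the knob and set them on the tin, pressing until the wrist felt contact (about 6 N upward), then let go.
- I gripped the outer lid by its collar and raised it straight up by 10 cm.

**Last checks:**
- **Outer lid:** it is still held, with about 1.7 N at the wrist, which fits the outer lid alone. The fitted centre is within about 1 mm of the tin's axis. The tool reads vertical and the lid looks level in the side picture; I did not measure its tilt.
- **Inner lid:** it looks seated in the tin with its knob upright. I confirmed this only from the side picture and the set-down contact.
- **Other goods:** by eye, the bell, soap, candle, mill and green box are where they started. The tin also looks unmoved, though I did not remeasure it at the end.

**Oddities:**
- The gripper read 34 to 35 mm on the 36 mm collar, and also about 1 mm low on the other objects.
- Closing on the collar briefly pushed up about 5 N at the wrist. That was gone as soon as the lid lifted, with no side load.

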